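# Slide the sown tray into the carrying board's lane and bolt it in

## Task

The green tray is freshly sown, with one loose seed on every pellet. With the fingers only pushing and never lifting it, slide the tray over the plywood board and down the lane between the two aluminium rails until it is up against the end stop; it must not touch either rail, because a knock would jump the seeds. Then push the red knob of the barrel bolt all the way towards the lane so that the bolt blocks the way out behind the tray, and leave the red labels, the marker pen and the secateurs where they lie.

Things in the scene. Friction and masses are not known exactly. Their poses are not given: they have to be found in the camera images.
- board: plywood board flat on the bench, fixed, 555 x 267 mm, top 12 mm above the bench. Origin: middle of the lane's mouth, on the underside; x points down the lane (roughly to the robot's right), y across it, away from the robot. Lane: x = 0 to 200 mm, 116 mm wide (y = -58 to +58). Open part where the tray waits: x = -320 to 0. Board edges: y = -172 and +95 mm
- stop (a point): middle of the end stop's face that meets the tray, on the board's top (board x = 200 mm, y = 0); the stop is an aluminium angle across the lane's end, 26 mm high above the board
- rail_near: guide rail on the robot's side of the lane: aluminium bar 10 mm wide, 24 mm high above the board, 200 mm long, with a round nose at the mouth. Origin: at the mouth end, middle of its width, on the board's top (board y = -63 mm); its x axis runs along it, down the lane
- rail_far: the same rail on the far side (board y = +63 mm)
- tray: loose green tray with 3 x 6 pellets, 200 mm along its x, 100 along its y, 38 high, upright walls, 0.28-0.49 kg. Origin: centre of the underside. Starts on the board's open part with x roughly down the lane, up to 20 mm off the lane's middle and 0.2 rad askew. Centred in the lane it has 8 mm air on each side; against the stop its origin is at board x = 100 mm, its rear wall level with the mouth
- bolt (a joint): travel of the barrel bolt (m): 0 = drawn back, 0.038 = fully shot, its 10 mm rod then 34 mm into the lane's mouth, 8 mm behind a tray against the stop. Slides along the board's +y with 1.5 N friction and stays where left; starts at 0 to 0.006. Its fixed steel sleeves: board x = -22 to -4, y = -62 to -73 and -149 to -164 mm, 23 mm high above the board
- bolt_knob (a point): middle of the bolt's red upright knob (15 mm diameter, reaching from 48 to 74 mm above the bench; this point is 62 mm above it). At board x = -13 mm; board y = -117 mm drawn back, -79 mm fully shot. Beside it only the sleeves, lower than the knob
- labels: loose bundle of red stick labels, 108 x 17 x 10 mm, lying on the board along the near rail, outside the lane; origin: centre of its underside. Leave alone
- pen: loose blue and white marker pen, 135 mm long, 17 mm thick, lying on the board between the labels and the robot; origin: centre of its underside. Leave alone
- secateurs: loose red-handled secateurs, 191 mm long, 67 mm wide, 17 mm thick, lying on the bench past the end of the board, behind the waiting tray; origin: centre of its underside. Leave alone

How it is judged:
By the outcome, as a careful person would: the job done as asked, in the order asked, and still so for the second after the job is handed in, with the robot touching nothing.
It also fails if it takes over 67 s, if anything falls off the work surface, if the arm or the gripper's body presses on something with over 40 N, if the wrist force passes 120 N, or if a joint passes its speed limit or range.

## Robot

A 6-joint arm with a two-finger parallel gripper is mounted at the origin on the work surface; the furniture and walls round the work are solid. World frame = base frame: x ahead of the robot, y to its left, z up, the work surface at z = 0. Lengths are in m, angles in rad, forces in N, time in s.
With the tool pointing down it reaches from about 0.4 to 0.925 m from the base axis. Payload 12.5 kg.
Tool frame: the origin (TCP) lies at the very end of the fingers, on their centre line; the grasp point (between the pads) lies env.pinch_z behind it (env.pinch_z is the distance from the TCP to the grasp point, in m); z points along the fingers, y is the line along which they close (so a half turn about z gives the same grasp; the last joint's range is limited). The gripper opens to 95 mm and grips with 3 to 60 N. Pads are 20 mm wide; open, the fingers measure 119 mm over their backs; the gripper's body (75 mm by 180 mm) begins 59 mm behind the grasp point.
Start: joints at [-1.333, 0.491, 1.559, -0, 1.092, -0.106], TCP at [0.211, -0.588, 0.215] pointing down, gripper open.
Joint ranges: [-3.1, 3.1], [-0.84, 2.19], [0.05, 2.79], [-1.13, 4.28], [0.06, 2.93], [-2.69, 2.69]. Speed limits (rad/s): [2.22, 2.22, 2.79, 3.14, 3.14, 3.14].

## Interface

Orientations are given as [roll, pitch, yaw] about the fixed x, y, z axes, in that order (R = Rz(yaw) Ry(pitch) Rx(roll)).
In Python, from station import status, grab_frame, workorder, env gives the robot as it stands. The module is installed in compiled form; this text tells all that it offers.
- The arm moves only by the tool jog_arm, never from a script. Its argument "commands" is a list of rows, each a list of 7 numbers: the opening in per cent of the stroke, from 0 (shut) to 100 (fully open), then the shift along the tool's x, y, z in m, then the turn, a rotation vector about the tool's x, y, z in rad. In form: [[hand, tx, ty, tz, rx, ry, rz], ...]. A call has 1 to 10 rows; each row shifts and turns the commanded pose from where the row before left it, along the tool's axes as they then stand; what a row does not reach is not made up. A row lasts 1/8 s, in which the tool goes at most 62.5 mm and 10.7 degrees, less where a joint would pass 70% of its speed; a pose out of reach is approached as far as the arm can. A call is refused whole if a number of a shift passes 0.0625 or a number of a turn 0.188, either way. A call with a gripper value outside its range is refused whole. The fingers move at their own pace and stop on an object; "newtons" is the grip in N (left out, the last holds). Time passes only in rows, so rows that do not move let the fingers close. It gives the time, the measured TCP pose, the force, the opening and the grip force at its end, in the units of the state.
- status.state(): the state, without advancing time (a new reading comes with each control period).
- grab_frame(name): name is "scene" or "top"; returns a dict with "pixels" (384x512x3 uint8, red, green, blue), "depth" (384x512 float32, m along the optical axis (not along the pixel's ray), 0 where there is no reading), "fx", "fy", "cx", "cy" (pixels), "rvec" (rotation vector, rad) and "tvec" (3), from world to camera coordinates, as OpenCV has them. Camera axes: x right, y down, z forward; pixel columns grow to the right and rows downward; lengths in m; the calibration is good to about 2 mm. A picture is of the moment at which its call begins.
- workorder.finish_job(): hands the job in; it is judged then, once.
The state is a dict: "time_s": time; "q": joint angles; "joint_velocities": joint speeds; "joint_torque": joint torques, N m; "tool_pos": TCP position; "orientation": TCP orientation; "wrist_force": force on the tool from outside, world axes, zero at the start; "moment": the same for the moment, N m; "gripper_width": finger opening in m; "grip_force": force on a finger pad.
Only numpy, scipy, OpenCV 4.12 (cv2) and the standard library are available. Lean on these libraries where they do the work, as an engineer would, in place of code of your own. Each camera call takes 0.05 s, during which the arm holds its last target. There are 200 camera calls.

## Working session

There is one attempt and no reset: what is moved stays moved. The work goes in short steps, Python scripts to look and compute and a tool call to move; the robot and the scene stay as the last step left them, time stands still between calls to the robot, and variables do not carry over. Pictures are saved under pics/ and viewed, at most 10 in all, crops included, and the job is handed in when it is done.

Besides the shell and the picture viewer there is one more tool, called after "Request:" by a JSON object that holds its "method" and its "body". jog_arm: Moves the arm, as the interface text tells. Its arguments: {"type":"object","properties":{"commands":{"type":"array"},"newtons":{"type":"number"}},"required":["commands"]}

```bash
mkdir -p pics; cat > h.py <<'E'
import numpy as np, cv2
from station import status, grab_frame, workorder, env
def world(f,u,v,z=None):
    R=cv2.Rodrigues(np.array(f["rvec"],float))[0];t=np.array(f["tvec"],float).ravel()
    r=np.array([(u-f["cx"])/f["fx"],(v-f["cy"])/f["fy"],1.])
    C=-R.T@t; d=R.T@r
    if z is None: return C+d*f["depth"][int(round(v)),int(round(u))]
    return C+d*(z-C[2])/d[2]
def pix(f,p):
    return cv2.projectPoints(np.array(p,float).reshape(-1,3),np.array(f["rvec"],float),np.array(f["tvec"],float),np.array([[f["fx"],0,f["cx"]],[0,f["fy"],f["cy"]],[0,0,1.]]),None)[0][:,0]
def bgr(f): return cv2.cvtColor(f["pixels"],cv2.COLOR_RGB2BGR)
E
python3 - <<'E'
from h import *
a=grab_frame("top");b=grab_frame("scene")
np.save("top0.npy",a,allow_pickle=True)
cv2.imwrite("pics/top0.png",cv2.resize(bgr(a),(800,600)));cv2.imwrite("pics/scene0.png",cv2.resize(bgr(b),(800,600)))
print(status.state(),env.pinch_z)
R=cv2.Rodrigues(np.array(a["rvec"]))[0];print(-R.T@a["tvec"],R,a["fx"])
E
```

```text
{'time_s': 0.1, 'q': array([-1.33261139e+00,  4.91483759e-01,  1.55940352e+00, -9.37357970e-07,
        1.09169568e+00, -1.05633193e-01]), 'joint_velocities': array([-0.00057231, -0.00162026,  0.00016251,  0.00129477,  0.00011831,
       -0.0006456 ]), 'joint_torque': array([ 5.34384526e-03, -6.13621545e+01, -2.58604199e+01,  6.94777770e-02,
        4.69814998e-02, -4.01654722e-05]), 'tool_pos': array([ 0.21062675, -0.58820464,  0.21412466]), 'orientation': array([-3.14060778e+00, -1.03588394e-04,  3.43818508e-01]), 'wrist_force': array([0.19025223, 0.34050743, 0.23632243]), 'moment': array([-0.05063365,  0.02317996, -0.0156091 ]), 'grip_force': 0.0, 'gripper_width': 0.09490940055468916} 0.0188
[0.35914286 0.13267948 1.17450057] [[ 0.01128427 -0.99992151 -0.00544369]
 [-0.98806271 -0.01031365 -0.1537066 ]
 [ 0.15363839  0.00711318 -0.98810154]] 381.1002532466925
```

View pics/top0.png

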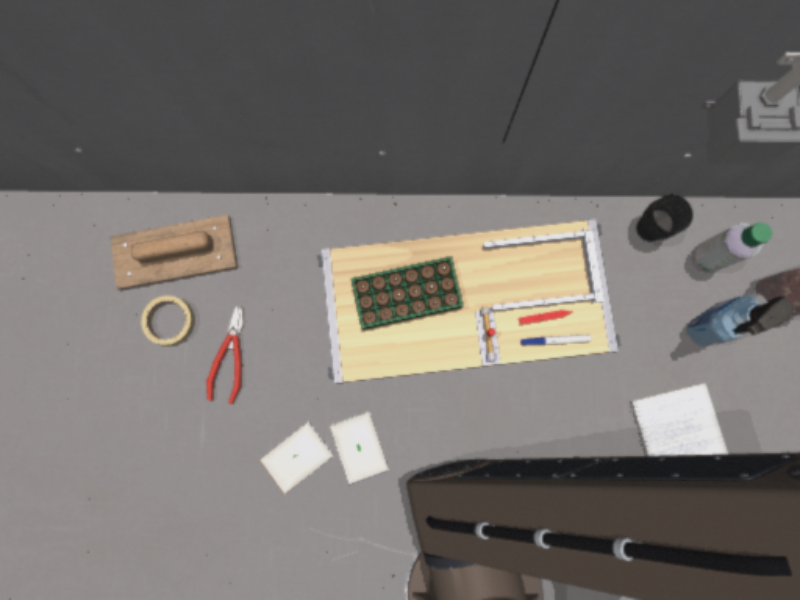

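View pics/scene0.png

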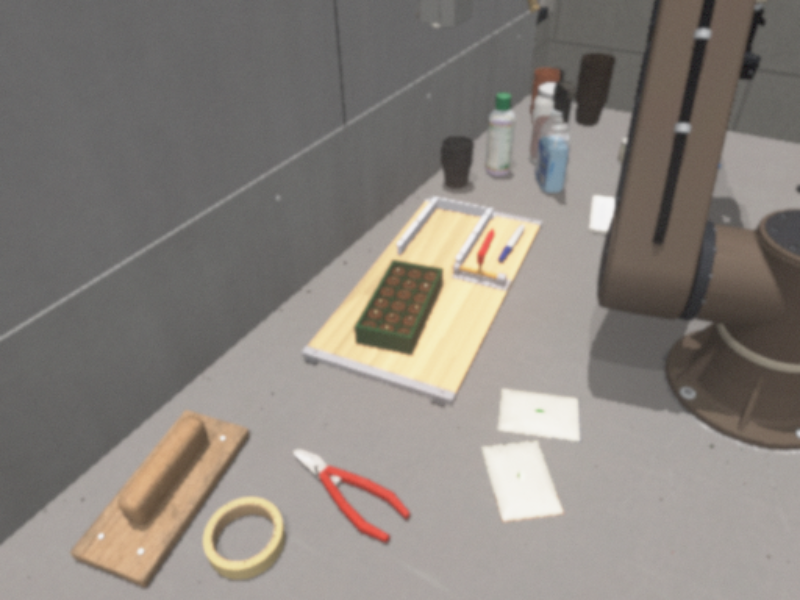

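The top view shows the board with corners near (322,250), (597,222), (615,350) and (337,381). The tray is around (407,293), the rails at (485,245)-(587,237) and (490,307)-(597,298), and the knob at (490,332). Next I'll enlarge this area.

```bash
python3 - <<'E'
from h import *
a=np.load("top0.npy",allow_pickle=True).item()
c=bgr(a)[135:250,200:400]
cv2.imwrite("pics/crop0.png",cv2.resize(c,(800,460),interpolation=cv2.INTER_CUBIC))
E
```

```text
(no output)
```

View pics/crop0.png

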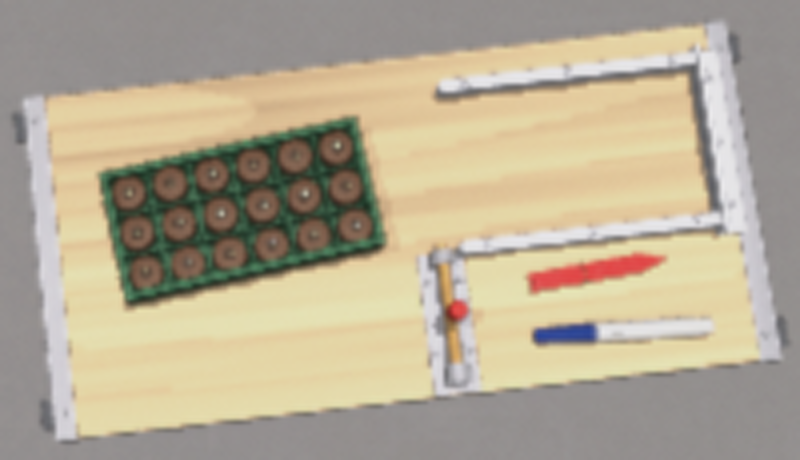

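The crop (4x, offset 200,135) shows these points:
- **Tray top corners:** (100,172), (357,118), (384,244) and (127,303)
- **Rail noses:** (438,88) and (460,247)
- **Rail ends at the stop:** (697,60) and (722,221)
- **Knob:** (458,310)

```bash
cat >> h.py <<'E'
from scipy.optimize import least_squares
def fit2(src,dst):
    src=np.array(src);dst=np.array(dst)[:,:2]
    T=lambda p:src@np.array([[np.cos(p[2]),np.sin(p[2])],[-np.sin(p[2]),np.cos(p[2])]])+p[:2]
    best=min((least_squares(lambda p:(T(p)-dst).ravel(),[*dst.mean(0),y]) for y in (-1.6,)),key=lambda r:r.cost)
    return best.x,(T(best.x)-dst)*1e3
def b2w(B,x,y):
    c,s=np.cos(B[2]),np.sin(B[2]); return np.array([B[0]+c*x-s*y,B[1]+s*x+c*y])
def w2b(B,p):
    c,s=np.cos(B[2]),np.sin(B[2]); d=np.array(p[:2])-B[:2]; return np.array([c*d[0]+s*d[1],-s*d[0]+c*d[1]])
E
python3 - <<'E'
from h import *
np.set_printoptions(precision=4,suppress=True)
a=np.load("top0.npy",allow_pickle=True).item()
W=lambda u,v,z:world(a,200+(u+.5)/4-.5,135+(v+.5)/4-.5,z)
bo=[W(25,98,.012),W(716,22,.012),W(780,358,.012),W(62,440,.012)]
ra=[W(437,88,.036),W(697,60,.036),W(458,247,.036),W(722,221,.036)]
B,r=fit2([(0,.063),(.2,.063),(0,-.063),(.2,-.063)],ra);print("rails",B,r)
B2,r=fit2([(-.32,.095),(.235,.095),(.235,-.172),(-.32,-.172)],bo);print("board",B2,r)
B3,r=fit2([(0,.063),(.2,.063),(0,-.063),(.2,-.063),(-.32,.095),(.235,.095),(.235,-.172),(-.32,-.172)],ra+bo);print("all",B3,r)
tr=[W(100,172,.05),W(357,118,.05),W(384,244,.05),W(127,303,.05)]
T,r=fit2([(-.1,.05),(.1,.05),(.1,-.05),(-.1,-.05)],tr);print("tray",T,r)
print("tray in board",w2b(B3,T),T[2]-B3[2])
k=W(458,310,.074);print("knob",k,w2b(B3,k))
for u,v in((458,310),(230,214),(550,160)):print(world(a,200+u/4,135+v/4))
E
```

```text
rails [ 0.5932 -0.0238 -1.4556] [[ 1.0084 -0.6227]
 [-0.0887  0.5823]
 [-0.9771 -0.4469]
 [ 0.0574  0.4873]]
board [ 0.5943 -0.0239 -1.4441] [[-1.6108  1.9394]
 [ 1.6566 -5.8094]
 [ 1.0585 -0.8672]
 [-1.1043  4.7371]]
all [ 0.5933 -0.024  -1.4468] [[ 1.0311 -0.2324]
 [ 1.678   1.1821]
 [-0.8223 -1.1553]
 [ 1.9561 -0.0115]
 [-1.7904  1.7322]
 [ 0.0041 -6.2022]
 [-0.6833 -0.5514]
 [-1.3732  5.2385]]
tray [ 0.5567  0.1325 -1.3441] [[-0.7076  1.4491]
 [ 0.7001 -0.2008]
 [-0.6587 -2.6888]
 [ 0.6661  1.4405]]
tray in board [-0.1598 -0.0169] 0.10266531387965627
knob [ 0.4797 -0.0246  0.074 ] [-0.0134 -0.1128]
[ 0.4789 -0.0261  0.0708]
[0.5525 0.1405 0.0444]
[ 0.6029 -0.1071  0.0133]
```

Request:
{"method": "jog_arm", "body": {"commands": [[100,0.034,-0.024,0,0,0,0],[100,0.034,-0.024,0,0,0,0],[100,0.034,-0.024,0,0,0,0],[100,0.034,-0.024,0,0,0,0],[100,0.034,-0.024,0,0,0,0],[100,0.034,-0.024,0,0,0,0],[100,0.034,-0.024,0,0,0,0],[100,0.034,-0.024,0,0,0,0],[100,0.034,-0.024,0,0,0,0],[100,0.034,-0.024,0,0,0,0]]}}

```text
time_s: 1.35
tool_pos: [0.4505, -0.2466, 0.2145]
orientation: [-3.141, 0.0, 0.344]
wrist_force: [-0.2, -0.3, -0.5]
gripper_width: 0.0951
grip_force: 0.0
```

Request:
{"method": "jog_arm", "body": {"commands": [[100,0,0,0,0,0,0.113],[100,0,0,0,0,0,0.113],[100,0.008,-0.046,0,0,0,0],[100,0.008,-0.046,0,0,0,0],[100,0.008,-0.046,0,0,0,0],[100,0.008,-0.046,0,0,0,0],[100,0.008,-0.046,0,0,0,0],[100,0.008,-0.046,0,0,0,0],[100,0.008,-0.046,0,0,0,0],[100,0.008,-0.046,0,0,0,0]]}}

```text
time_s: 2.6
tool_pos: [0.47, 0.1266, 0.2145]
orientation: [3.141, 0.0, 0.118]
wrist_force: [1.1, 0.0, 0.6]
gripper_width: 0.0955
grip_force: 0.0
```

Request:
{"method": "jog_arm", "body": {"commands": [[100,0,0,0.04,0,0,0],[100,0,0,0.05,0,0,0],[100,0,0,0.05,0,0,0],[100,0,0,0.03,0,0,0],[100,0,0,0.02,0,0,0],[100,0,0,0,0,0,0],[100,0.004,0,0,0,0,0],[100,0.004,0,0,0,0,0],[100,0.004,0,0,0,0,0],[100,0.004,0,0,0,0,0]]}}

```text
time_s: 3.85
tool_pos: [0.4866, 0.127, 0.025]
orientation: [3.142, -0.001, 0.118]
wrist_force: [-0.3, 0.2, 0.1]
gripper_width: 0.095
grip_force: 0.0
```

Request:
{"method": "jog_arm", "body": {"commands": [[100,0.004,0,0,0,0,0],[100,0.003,0,0,0,0,0],[100,0.003,0,0,0,0,0],[100,0.003,0,0,0,0,0],[100,0.003,0,0,0,0,0],[100,0.003,0,0,0,0,0],[100,0.003,0,0,0,0,0],[100,0.002,0,0,0,0,0],[100,0.001,0,0,0,0,0],[100,0,0,0,0,0,0]]}}

```text
time_s: 5.1
tool_pos: [0.511, 0.1298, 0.0246]
orientation: [3.141, -0.0, 0.118]
wrist_force: [-2.6, -1.3, 0.3]
gripper_width: 0.095
grip_force: 1.0
```

```bash
python3 - <<'E'
from h import *
a=grab_frame("top");np.save("top1.npy",a,allow_pickle=True)
print(w2b([.5932,-.0238,-1.453],status.state()["tool_pos"]))
c=bgr(a)[135:250,200:400]
cv2.imwrite("pics/crop1.png",cv2.resize(c,(800,460),interpolation=cv2.INTER_CUBIC))
E
```

```text
[-0.1622425  -0.06354511]
```

View pics/crop1.png

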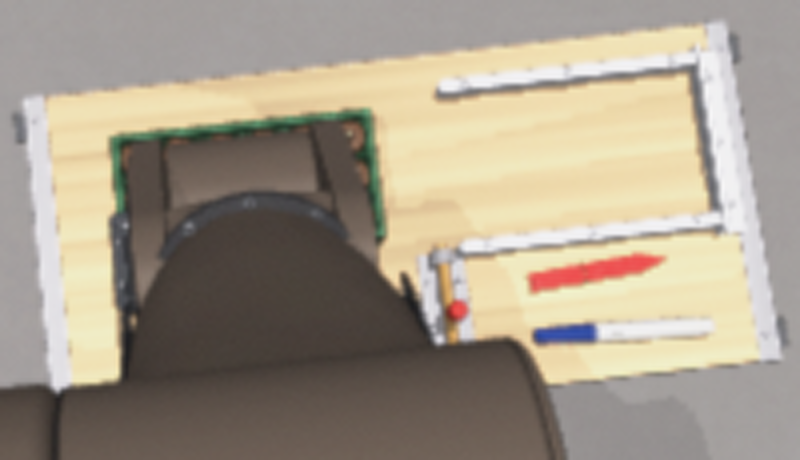

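The tray's far edge now runs from (112,139) to (370,111), almost parallel to the rails, and its front right corner is at (384,238).

```bash
python3 - <<'E'
from h import *
np.set_printoptions(precision=4,suppress=True)
a=np.load("top1.npy",allow_pickle=True).item()
W=lambda u,v,z:world(a,200+(u+.5)/4-.5,135+(v+.5)/4-.5,z)
B=[.5932,-.0238,-1.4545]
p=[w2b(B,W(u,v,.05)) for u,v in((112,139),(370,111),(384,238))]
print(np.array(p),"yaw",np.arctan2(*(p[1]-p[0])[::-1]))
E
```

```text
[[-0.2515  0.0455]
 [-0.0555  0.0463]
 [-0.0566 -0.0513]] yaw 0.0043934609881228145
```

Request:
{"method": "jog_arm", "body": {"commands": [[100,0.0015,0,0,0,0,0],[100,0.0015,0,0,0,0,0],[100,0,0,0,0,0,0],[100,-0.005,0,0,0,0,0],[100,-0.02,0,0,0,0,0],[100,0,0,-0.05,0,0,0],[100,0,0,-0.05,0,0,0],[60,0.02,-0.03,0,0,0,0],[60,0.04,-0.05,0,0,0,0],[60,0.025,-0.043,0,0,0,0]]}}

```text
time_s: 6.4
tool_pos: [0.5593, 0.2598, 0.125]
orientation: [-3.141, -0.002, 0.117]
wrist_force: [0.8, -0.7, -0.0]
gripper_width: 0.0705
grip_force: 0.0
```

Request:
{"method": "jog_arm", "body": {"commands": [[60,0,0,0,0,0,-0.1744],[60,0,0,0,0,0,-0.1744],[60,0,0,0,0,0,-0.1744],[60,0,0,0,0,0,-0.1744],[60,0,0,0,0,0,-0.1744],[60,0,0,0,0,0,-0.1744],[60,0,0,0,0,0,-0.1744],[60,0,0,0,0,0,-0.1744],[60,0,0,0,0,0,-0.1744],[60,0,0,0,0,0,0]]}}

```text
time_s: 7.65
tool_pos: [0.5581, 0.2581, 0.1246]
orientation: [3.141, 0.0, 1.686]
wrist_force: [0.2, -0.3, -0.7]
gripper_width: 0.0569
grip_force: 0.0
```

```bash
python3 - <<'E'
from h import *
s=status.state();print(w2b([.5932,-.0238,-1.4545],s["tool_pos"]),s["tool_pos"],s["orientation"],s["gripper_width"],s["q"])
E
```

```text
[-0.28409351 -0.0021762 ] [0.55807389 0.258122   0.12456121] [3.14141908e+00 4.57792338e-05 1.68624495e+00] 0.05691902401023844 [ 3.25872929e-01  5.75559262e-01  1.67723910e+00 -1.04384413e-04
  8.88634108e-01  2.10490108e-01]
```

Request:
{"method": "jog_arm", "body": {"commands": [[60,0,0.002,0.04,0,0,0],[60,0,0,0.04,0,0,0],[60,0,0,0.02,0,0,0],[60,0,0,0,0,0,0],[60,-0.005,0,0,0,0,0],[60,-0.005,0,0,0,0,0],[60,-0.003,0,0,0,0,0],[60,-0.003,0,0,0,0,0],[60,-0.003,0,0,0,0,0],[60,-0.003,0,0,0,0,0]]}}

```text
time_s: 8.9
tool_pos: [0.5629, 0.2366, 0.0247]
orientation: [3.141, -0.0, 1.687]
wrist_force: [-0.5, 2.6, 1.2]
gripper_width: 0.0569
grip_force: 1.3
```

Request:
{"method": "jog_arm", "body": {"commands": [[60,-0.003,0,0,0,0,0],[60,-0.003,0,0,0,0,0],[60,-0.003,0,0,0,0,0],[60,-0.003,0,0,0,0,0],[60,-0.004,0,0,0,0,0],[60,-0.004,0,0,0,0,0],[60,-0.004,0,0,0,0,0],[60,-0.004,0,0,0,0,0],[60,-0.002,0,0,0,0,0],[60,0,0,0,0,0,0]]}}

```text
time_s: 10.15
tool_pos: [0.5661, 0.2063, 0.0244]
orientation: [-3.141, 0.001, 1.687]
wrist_force: [-0.4, -0.2, 0.3]
gripper_width: 0.0568
grip_force: 0.0
```

```bash
python3 - <<'E'
from h import *
a=grab_frame("top");np.save("top2.npy",a,allow_pickle=True)
print(w2b([.5932,-.0238,-1.4545],status.state()["tool_pos"]))
c=bgr(a)[135:250,200:400]
cv2.imwrite("pics/crop2.png",cv2.resize(c,(800,460),interpolation=cv2.INTER_CUBIC))
E
```

```text
[-0.23170735 -0.00029627]
```

View pics/crop2.png

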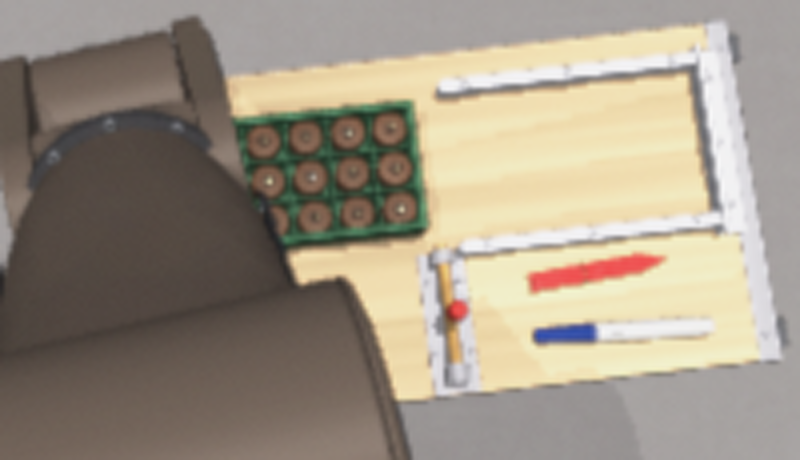

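The tray's front corners are at (412,102) and (427,231). Its far edge starts at (240,119) and its near edge at (290,247). The rails' inner edges run (445,97)-(692,71) and (462,239)-(718,213). I'll compare tray and lane directly.

```bash
python3 - <<'E'
from h import *
np.set_printoptions(precision=4,suppress=True)
a=np.load("top2.npy",allow_pickle=True).item()
W=lambda u,v,z:world(a,200+(u+.5)/4-.5,135+(v+.5)/4-.5,z)
B=[.5932,-.0238,-1.4545]
for n,z,l in(("tray far, near",.05,[(240,119),(412,102),(290,247),(427,231)]),("rails far, near",.036,[(445,97),(692,71),(462,239),(718,213)])):
    p=np.array([w2b(B,W(u,v,z)) for u,v in l]);print(n,p.tolist(),(p[1]-p[0])[1]/(p[1]-p[0])[0],(p[3]-p[2])[1]/(p[3]-p[2])[0])
# subpixel edges of rails/tray via column profiles: report gradient rows
g=cv2.cvtColor(a["pixels"],cv2.COLOR_RGB2HSV).astype(int)
for col in (270,280,290,298):
    m=((g[130:215,col,0]>55)&(g[130:215,col,0]<95)&(g[130:215,col,1]>80)).nonzero()[0]+130
    print(col,m.min(),m.max(),[w2b(B,world(a,col,r,.05))[1].round(4) for r in(m.min()-.5,m.max()+.5)])
for col in (320,335,350,365):
    s=g[140:200,col,1]; q=(s<40).nonzero()[0]+140; print(col,q, [w2b(B,world(a,col,r,.036))[1].round(4) for r in (q.min()-.5,q.max()+.5)])
E
```

```text
tray far, near [[-0.15386346108756163, 0.05057957258118307], [-0.023070631453998548, 0.049876209275157006], [-0.12712767077496165, -0.05062750421680257], [-0.024097463504295164, -0.04942484128032723]] -0.005377690107299064 0.011672915820851207
rails far, near [[0.004528537502060107, 0.05438567298991756], [0.19552166628062725, 0.054603110646161454], [0.0033793266815555344, -0.0562359604222909], [0.19834731305832512, -0.0569354024724441]] 0.0011384580044027943 -0.0035874712723428987
270 164 185 [np.float64(0.0499), np.float64(-0.0172)]
280 163 194 [np.float64(0.0498), np.float64(-0.0475)]
290 162 193 [np.float64(0.0497), np.float64(-0.0476)]
298 192 192 [np.float64(-0.0442), np.float64(-0.0472)]
320 [140 141 142 143 144 145 146 153 154 155 156 157 194 195 196 197 198] [np.float64(0.1124), np.float64(-0.0703)]
335 [140 141 142 143 144 151 152 153 154 155 156 192 193 194 195 196] [np.float64(0.1075), np.float64(-0.069)]
350 [140 141 142 143 150 151 152 153 154 191 192 193 194] [np.float64(0.1025), np.float64(-0.0677)]
365 [140 141 148 149 150 151 152 189 190 191 192 193] [np.float64(0.0976), np.float64(-0.0695)]
```

Request:
{"method": "jog_arm", "body": {"commands": [[60,-0.002,0,0,0,0,0],[60,-0.003,0,0,0,0,0],[60,-0.004,0,0,0,0,0],[60,-0.005,0,0,0,0,0],[60,-0.005,0,0,0,0,0],[60,-0.005,0,0,0,0,0],[60,-0.005,0,0,0,0,0],[60,-0.005,0,0,0,0,0],[60,-0.005,0,0,0,0,0],[60,-0.005,0,0,0,0,0]]}}

```text
time_s: 11.45
tool_pos: [0.5714, 0.1627, 0.0246]
orientation: [-3.142, 0.0, 1.687]
wrist_force: [-0.9, 2.0, -0.8]
gripper_width: 0.0572
grip_force: 0.6
```

Request:
{"method": "jog_arm", "body": {"commands": [[60,-0.005,0,0,0,0,0],[60,-0.005,0,0,0,0,0],[60,-0.005,0,0,0,0,0],[60,-0.005,0,0,0,0,0],[60,-0.005,0,0,0,0,0],[60,-0.005,0,0,0,0,0],[60,-0.005,0,0,0,0,0],[60,-0.004,0,0,0,0,0],[60,-0.003,0,0,0,0,0],[60,0,0,0,0,0,0]]}}

```text
time_s: 12.7
tool_pos: [0.5764, 0.121, 0.0247]
orientation: [3.141, 0.0, 1.687]
wrist_force: [-0.5, -0.5, -0.6]
gripper_width: 0.057
grip_force: 0.0
```

```bash
python3 - <<'E'
from h import *
a=grab_frame("top");np.save("top3.npy",a,allow_pickle=True)
print(w2b([.5932,-.0238,-1.4545],status.state()["tool_pos"]))
c=bgr(a)[135:250,200:400]
cv2.imwrite("pics/crop3.png",cv2.resize(c,(800,460),interpolation=cv2.INTER_CUBIC))
E
```

```text
[-1.45950387e-01  9.90304455e-05]
```

View pics/crop3.png

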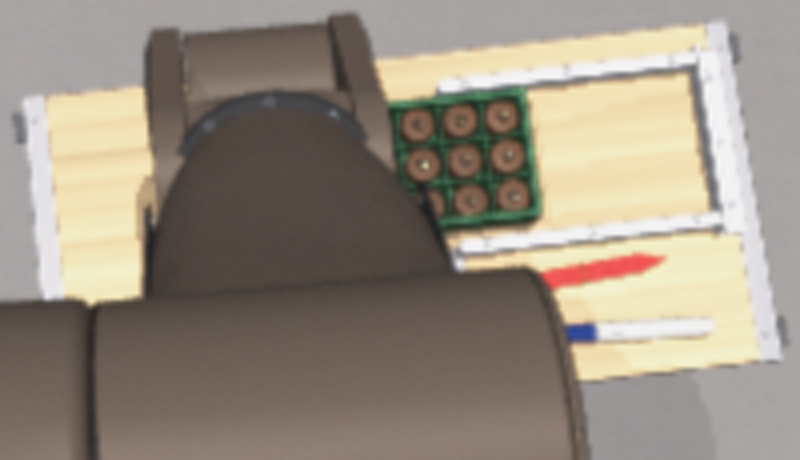

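The tray is in the lane with its front corners at (525,90) and (540,217), and there is a visible gap on both sides. I'll check those gaps numerically.

```bash
python3 - <<'E'
from h import *
np.set_printoptions(precision=4,suppress=True)
a=np.load("top3.npy",allow_pickle=True).item()
W=lambda u,v,z:world(a,200+(u+.5)/4-.5,135+(v+.5)/4-.5,z)
B=[.5932,-.0238,-1.4545]
for u,v in((395,103),(525,90),(450,228),(540,217)):print(w2b(B,W(u,v,.05)))
E
```

```text
[-0.0359  0.0505]
[0.0631 0.0501]
[-0.0067 -0.049 ]
[ 0.0611 -0.0478]
```

Request:
{"method": "jog_arm", "body": {"commands": [[60,-0.002,0,0,0,0,0],[60,-0.003,0,0,0,0,0],[60,-0.004,0,0,0,0,0],[60,-0.005,0,0,0,0,0],[60,-0.005,0,0,0,0,0],[60,-0.005,0,0,0,0,0],[60,-0.005,0,0,0,0,0],[60,-0.005,0,0,0,0,0],[60,-0.005,0,0,0,0,0],[60,-0.005,0,0,0,0,0]]}}

```text
time_s: 14.0
tool_pos: [0.5814, 0.0773, 0.0246]
orientation: [3.142, 0.0, 1.687]
wrist_force: [-0.4, 3.8, 2.9]
gripper_width: 0.057
grip_force: 1.8
```

Request:
{"method": "jog_arm", "body": {"commands": [[60,-0.005,0,0,0,0,0],[60,-0.005,0,0,0,0,0],[60,-0.005,0,0,0,0,0],[60,-0.005,0,0,0,0,0],[60,-0.005,0,0,0,0,0],[60,-0.005,0,0,0,0,0],[60,-0.005,0,0,0,0,0],[60,-0.005,0,0,0,0,0],[60,-0.005,0,0,0,0,0],[60,-0.005,0,0,0,0,0]]}}

```text
time_s: 15.25
tool_pos: [0.5872, 0.0276, 0.0246]
orientation: [-3.142, 0.0, 1.687]
wrist_force: [-0.8, 4.2, 3.0]
gripper_width: 0.0572
grip_force: 2.0
```

Request:
{"method": "jog_arm", "body": {"commands": [[60,-0.004,0,0,0,0,0],[60,-0.004,0,0,0,0,0],[60,-0.003,0,0,0,0,0],[60,-0.003,0,0,0,0,0],[60,-0.003,0,0,0,0,0],[60,-0.003,0,0,0,0,0],[60,-0.002,0,0,0,0,0],[60,-0.002,0,0,0,0,0],[60,-0.002,0,0,0,0,0],[60,-0.002,0,0,0,0,0]]}}

```text
time_s: 16.5
tool_pos: [0.5904, 0.0, 0.0246]
orientation: [-3.142, 0.0, 1.687]
wrist_force: [-0.8, 3.0, 2.2]
gripper_width: 0.0569
grip_force: 1.8
```

```bash
python3 - <<'E'
from h import *
s=status.state();print(w2b([.5932,-.0238,-1.4545],s["tool_pos"]),s["wrist_force"])
E
```

```text
[-2.39893669e-02  2.76582281e-05] [-0.77920478  2.98899216  2.15484023]
```

Another 14 mm or so to go.

Request:
{"method": "jog_arm", "body": {"commands": [[60,-0.002,0,0,0,0,0],[60,-0.002,0,0,0,0,0],[60,-0.002,0,0,0,0,0],[60,-0.001,0,0,0,0,0],[60,-0.001,0,0,0,0,0],[60,-0.001,0,0,0,0,0],[60,-0.001,0,0,0,0,0],[60,-0.001,0,0,0,0,0]]}}

```text
time_s: 17.5
tool_pos: [0.5918, -0.0108, 0.0246]
orientation: [3.142, 0.0, 1.687]
wrist_force: [-0.9, 3.7, 2.1]
gripper_width: 0.0568
grip_force: 1.6
```

Request:
{"method": "jog_arm", "body": {"commands": [[60,-0.001,0,0,0,0,0],[60,-0.001,0,0,0,0,0],[60,-0.001,0,0,0,0,0]]}}

```text
time_s: 17.88
tool_pos: [0.5921, -0.0138, 0.0246]
orientation: [-3.142, 0.0, 1.687]
wrist_force: [-0.1, 3.8, 2.1]
gripper_width: 0.0574
grip_force: 1.6
```

Request:
{"method": "jog_arm", "body": {"commands": [[60,-0.001,0,0,0,0,0],[60,-0.001,0,0,0,0,0]]}}

```text
time_s: 18.12
tool_pos: [0.592, -0.0147, 0.0246]
orientation: [-3.141, -0.001, 1.687]
wrist_force: [-2.1, 16.5, 3.8]
gripper_width: 0.0572
grip_force: 8.7
```

Request:
{"method": "jog_arm", "body": {"commands": [[60,-0.001,0,0,0,0,0]]}}

```text
time_s: 18.25
tool_pos: [0.5918, -0.0148, 0.0246]
orientation: [-3.141, -0.002, 1.688]
wrist_force: [-2.8, 23.9, 5.8]
gripper_width: 0.057
grip_force: 12.0
```

Request:
{"method": "jog_arm", "body": {"commands": [[60,0.001,0,0,0,0,0],[60,0.001,0,0,0,0,0],[60,0.002,0,0,0,0,0],[60,0.008,0,0,0,0,0],[60,0.02,0,0,0,0,0],[60,0,0,-0.05,0,0,0],[60,0,0,-0.05,0,0,0],[0,-0.008,-0.045,0,0,0,0],[0,-0.01,-0.05,0,0,0,0],[0,-0.01,-0.05,0,0,0,0]]}}

```text
time_s: 19.5
tool_pos: [0.4463, -0.0289, 0.1247]
orientation: [3.141, 0.0, 1.688]
wrist_force: [0.9, -0.0, -0.6]
gripper_width: 0.0324
grip_force: 0.0
```

```bash
python3 - <<'E'
from h import *
s=status.state();print(w2b([.5932,-.0238,-1.4545],s["tool_pos"]),s["tool_pos"],s["gripper_width"])
a=grab_frame("top");np.save("top4.npy",a,allow_pickle=True);b=grab_frame("scene")
c=bgr(a)[135:250,200:400]
v=np.vstack([cv2.resize(c,(520,299),interpolation=cv2.INTER_CUBIC),cv2.resize(bgr(b)[100:250,180:440],(520,300),interpolation=cv2.INTER_CUBIC)])
cv2.imwrite("pics/crop4.png",v)
E
```

```text
[-0.01195501 -0.14648228] [ 0.44631999 -0.02892272  0.12471296] 0.03237458078198313
```

View pics/crop4.png

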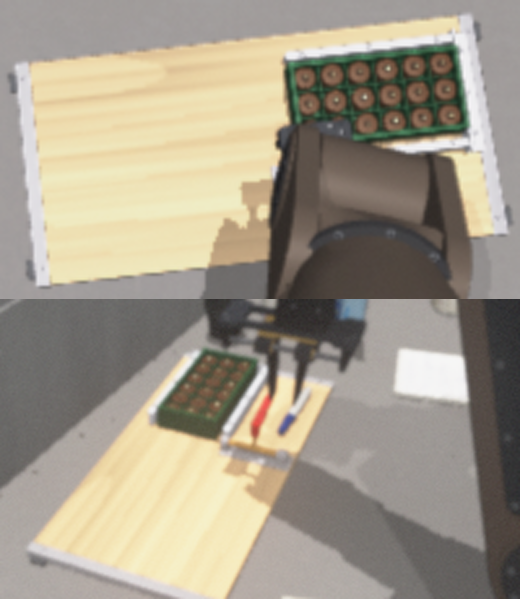

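The tray sits against the stop, between the rails, with its seeds still on the pellets. The fingers are over the near side of the bolt. Now I'll close them, lower and push the knob.

Request:
{"method": "jog_arm", "body": {"commands": [[0,0,0,0,0,0,0],[0,0,0,0,0,0,0],[0,0,0,0,0,0,0],[0,0,0,0.03,0,0,0],[0,0,0,0.03,0,0,0],[0,0,0,0.013,0,0,0],[0,0,0,0,0,0,0],[0,0,0.005,0,0,0,0],[0,0,0.005,0,0,0,0],[0,0,0.004,0,0,0,0]]}}

```text
time_s: 20.85
tool_pos: [0.4626, -0.028, 0.0522]
orientation: [3.14, 0.0, 1.687]
wrist_force: [-0.7, 0.3, 0.4]
gripper_width: 0.0005
grip_force: 0.0
```

Request:
{"method": "jog_arm", "body": {"commands": [[0,0,0.004,0,0,0,0],[0,0,0.004,0,0,0,0],[0,0,0.004,0,0,0,0],[0,0,0.004,0,0,0,0],[0,0,0.004,0,0,0,0],[0,0,0.004,0,0,0,0],[0,0,0.003,0,0,0,0],[0,0,0.002,0,0,0,0],[0,0,0.002,0,0,0,0],[0,0,0.001,0,0,0,0]]}}

```text
time_s: 22.1
tool_pos: [0.4937, -0.0242, 0.0516]
orientation: [-3.142, 0.0, 1.687]
wrist_force: [-1.3, 0.9, 1.2]
gripper_width: 0.0006
grip_force: 0.8
```

```bash
python3 - <<'E'
from h import *
s=status.state();print(w2b([.5932,-.0238,-1.4545],s["tool_pos"]),s["wrist_force"],s["gripper_width"])
E
```

```text
[-0.01109978 -0.09888879] [-1.25499732  0.90693706  1.24383711] 0.0005861056794315134
```

Request:
{"method": "jog_arm", "body": {"commands": [[0,0,0.001,0,0,0,0],[0,0,0.001,0,0,0,0]]}}

```text
time_s: 22.35
tool_pos: [0.4956, -0.024, 0.0516]
orientation: [-3.142, 0.0, 1.687]
wrist_force: [-1.5, 2.0, 1.6]
gripper_width: 0.0003
grip_force: 0.8
```

Request:
{"method": "jog_arm", "body": {"commands": [[0,0,0.001,0,0,0,0],[0,0,0,0,0,0,0]]}}

```text
time_s: 22.6
tool_pos: [0.4967, -0.024, 0.0516]
orientation: [3.141, 0.0, 1.687]
wrist_force: [-1.3, 1.2, 0.6]
gripper_width: 0.0008
grip_force: 0.5
```

Request:
{"method": "jog_arm", "body": {"commands": [[0,0,0.001,0,0,0,0],[0,0,0.001,0,0,0,0]]}}

```text
time_s: 22.85
tool_pos: [0.4979, -0.0236, 0.0515]
orientation: [-3.14, -0.0, 1.687]
wrist_force: [-7.8, -0.9, 4.0]
gripper_width: 0.0007
grip_force: 3.9
```

Request:
{"method": "jog_arm", "body": {"commands": [[0,0,0.001,0,0,0,0],[0,0,0.001,0,0,0,0]]}}

```text
time_s: 23.1
tool_pos: [0.4981, -0.0235, 0.0515]
orientation: [-3.136, -0.001, 1.688]
wrist_force: [-14.7, -4.8, 9.9]
gripper_width: 0.0005
grip_force: 8.5
```

Force is rising and the travel has stopped, so the bolt is fully shot. I'll back off, lift and look.

Request:
{"method": "jog_arm", "body": {"commands": [[0,0,-0.002,0,0,0,0],[0,0,-0.005,0,0,0,0],[0,0,-0.015,0,0,0,0],[0,0,0,-0.05,0,0,0],[0,0,0,-0.06,0,0,0],[0,0.04,0,-0.03,0,0,0],[0,0.06,0,0,0,0,0],[0,0.06,0,0,0,0,0],[0,0.06,0,0,0,0,0],[0,0,0,0,0,0,0]]}}

```text
time_s: 24.35
tool_pos: [0.4517, 0.1953, 0.1914]
orientation: [3.141, -0.0, 1.692]
wrist_force: [0.5, 0.1, 0.2]
gripper_width: 0.0012
grip_force: 0.0
```

```bash
python3 - <<'E'
from h import *
a=grab_frame("top")
cv2.imwrite("pics/crop5.png",cv2.resize(bgr(a)[135:250,200:400],(800,460),interpolation=cv2.INTER_CUBIC))
E
```

```text
(no output)
```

View pics/crop5.png

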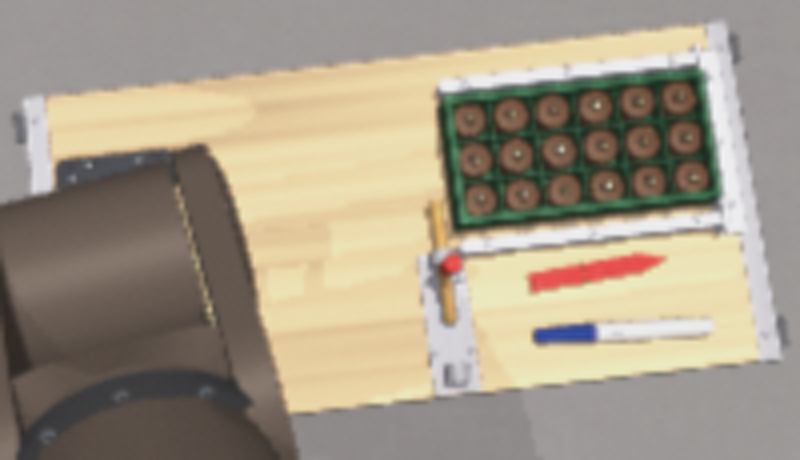

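The tray is against the stop and clear of both rails, and the bolt rod reaches into the mouth at (436,200) with the knob at (450,264). The labels and pen have not moved. I'm handing in.

```bash
python3 -c "
from h import *
print(workorder.finish_job())"
```

```text
the job is handed in; nothing more can be done
None
```

I pushed the tray down the lane against the end stop, with no rail contact seen in the pictures, then shot the bolt fully behind it; the labels and pen did not move, the arm stayed away from the secateurs (not re-checked in a picture), and the job was handed in at about 24 s.

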